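# Weigh the parcel stored behind the canisters

### The arm

A 6-joint arm with a two-finger parallel gripper is mounted at the origin on the work surface. World frame = base frame: x ahead of the robot, y to its left, z up, the work surface at z = 0. Lengths are in m, angles in rad, forces in N, time in s.
With the tool pointing down it reaches from about 0.25 to 0.85 m from the base axis. Payload 12.5 kg.
Tool frame: the origin (TCP) lies at the very end of the fingers, on their centre line; the grasp point (between the pads) lies env.hold_point_z behind it (env.hold_point_z is the distance from the TCP to the grasp point, in m); z points along the fingers, y is the line along which they close (so a half turn about z gives the same grasp; the last joint's range is limited). The gripper opens to 93 mm and grips with 3 to 60 N. Pads are 15 mm wide; open, the fingers measure 128 mm over their backs; the gripper's body (75 mm by 188 mm) begins 65 mm behind the grasp point.
Start: joints at [-1.377, 0.351, 1.652, -0, 1.139, -0.085], TCP at [0.151, -0.529, 0.219] pointing down, gripper open.
Joint ranges: [-2.75, 2.75], [-0.79, 2.1], [0.01, 2.65], [-1.57, 4.71], [0.07, 3.14], [-2.87, 2.87]. Speed limits (rad/s): [2.22, 2.22, 2.79, 3.14, 3.14, 3.14].

### API

Orientations are given as a 3x3 rotation matrix whose columns are the frame's x, y, z axes.
In Python, from station import read_state, viewer, job, env gives the robot as it stands.
- The arm moves only by the tool carry_out, never from a script. Its argument "rows" is a list of rows, each an object of numbers: "grip": the opening, from 0 (shut) to 1 (fully open); "dx", "dy", "dz": the shift along the tool's x, y, z in cm; "spin": the turn about the tool's z in rad. A call has 1 to 20 rows; each row shifts and turns the commanded pose from where the row before left it, along the tool's axes as they then stand; what a row does not reach is not made up. A row lasts 1/10 s, in which the tool goes at most 50 mm and 8.59 degrees, less where a joint would pass 70% of its speed; a pose out of reach is approached as far as the arm can. A call is refused whole if a number of a shift passes 5 or a number of a turn 0.15, either way. A call with a gripper value outside its range is refused whole. The fingers move at their own pace and stop on an object; the grip force is fixed at half the most. Time passes only in rows, so rows that do not move let the fingers close. It gives the time, the measured TCP pose, the force, the opening and the grip force at its end, in the units of the state.
- read_state(): the state, without advancing time (a new reading comes with each control period).
- viewer.get_image(name): name is "scene" or "top" or "wrist"; returns (picture, depth): 420x560x3 uint8, red, green, blue; 420x560 float32, m along the optical axis (not along the pixel's ray), 0 where there is no reading.
- viewer.calibration(name): a dict with "mtx" (3x3 intrinsics, pixels), "cam_to_world" (4x4, takes a point from camera to world coordinates). Camera axes: x right, y down, z forward; pixel columns grow to the right and rows downward; lengths in m; the calibration is good to about 2 mm. A picture is of the moment at which its call begins: read the wrist's pose just before it. calibration takes no time and is no camera call; for the wrist camera it gives the pose at the moment of the call.
- job.finish_job(): hands the job in; it is judged then, once.
Trained networks look in the newest picture that a camera, given by its name, has taken for a name from the list of things; names that differ only in an ending like _2 or _b are one class to them, and where a whole thing is asked for, a point or a joint stands for the part that bears it (a point fixed in the world has none). Each returns a list of dicts, best first, with "confidence" (0 to 1); they miss things now and then, are a little off and sometimes report something else, mostly with a low value. They report only what shows in the picture. A call takes as long as a camera call.
- viewer.search_frame(camera, target): "box" ([left, top, width, height] in pixels, round what is visible of it).
- viewer.silhouettes(camera, target): "pixels" (420x560 bool, what is visible of it) and "box" ([left, top, width, height] in pixels, round what is visible of it).
The state is a dict: "time_s": time; "q": joint angles; "joint_vel": joint speeds; "joint_efforts": joint torques, N m; "tcp_pos": TCP position; "tool_rot": TCP orientation; "force": force on the tool from outside, world axes, zero at the start; "moment": the same for the moment, N m; "finger_gap": opening from 0.0 (shut) to 1.0 (fully open); "grasp_force": force on a finger pad.
Only numpy, scipy, OpenCV 4.12 (cv2) and the standard library are available. Lean on these libraries where they do the work, as an engineer would, in place of code of your own. Each camera call takes 0.05 s, during which the arm holds its last target. There are 200 camera calls.

### The job

The small flat parcel lying at the back of the stock tray has to go on the scale. First clear the two canisters and the tall white carton off the tray to stand together on the side mat, then lay the parcel flat in the middle of the scale's pan, then put the others back on the tray: the filled canister (the two look alike, but one is clearly heavier) in the middle of the round cork pad, the empty one in the middle of the square pad, and the carton in the middle of the oblong pad. Keep everything upright and leave the tape roll on the tray where it lies.

Things in the scene. Friction and masses are not known exactly. Their poses are not given: they have to be found in the camera images.
- canister_a_center (a point): Centre (half-way up) of one of two identical-looking upright black canisters, 60 mm diameter, 130 mm tall (black body to 113 mm with thin steel bands, grey lid of 54 mm diameter above), z axis up. It stands at the start on one of the three cork pads. One of the two canisters is filled and weighs about 0.55 kg (0.50 to 0.61), the other is empty and weighs about 0.20 kg (0.18 to 0.22); only lifting tells which.
- canister_b_center (a point): Centre (half-way up) of the other of the two identical-looking black canisters, same sizes, also standing on one of the three cork pads; see the first canister for the weights.
- carton_center (a point): Centre (half-way up) of an upright white carton with a blue band, square 56 x 56 mm in plan, 130 mm tall, about 0.18 kg, standing on the remaining cork pad; x and y axes are along its sides, z up.
- parcel_center (a point): Centre (half-way up) of the flat brown cardboard parcel with a white tape strip along the middle of its length: 60 mm along its x, 100 mm along its y, 50 mm tall, about 0.25 kg, z up. It lies on the tray behind (on the side away from the robot of) the row of pads, about 110 mm from the row, its long side along the row; the 130 mm tall things in front leave no room for a gripper there. Grip it across its 60 mm.
- tape_center (a point): Centre of a loose roll of yellow tape, ring of 60 mm outer diameter and 24 mm tall, lying on the tray beside the parcel. A bystander: leave it where it is (it may not be moved by more than 25 mm).
- pad_round: Round cork pad, 82 mm diameter, 4 mm thick, fixed on the 6 mm thick aluminium tray (tray 235 mm along its x by 270 mm along its y, lying on the counter); origin at the centre of its underside, 6 mm above the counter; its top is 10 mm above the counter. Place of the filled canister. The three pads form a row along the tray, about 90 mm apart, in any order.
- pad_square: Square cork pad, 78 x 78 mm, 4 mm thick, fixed on the tray in the same row; origin at the centre of its underside, its top 10 mm above the counter; x and y axes along its sides (y along the row, x towards the parcel). Place of the empty canister.
- pad_oblong: Oblong cork pad, 92 mm along its x (towards the parcel) by 66 mm along its y (along the row), 4 mm thick, fixed on the tray in the same row; origin at the centre of its underside, its top 10 mm above the counter. Place of the carton.
- side_mat: Grey fabric-faced mat, 280 mm along its x by 140 mm along its y, 4 mm thick, fixed on the counter to the left or to the right of the tray; origin at the centre of its underside, on the counter. Three things fit in a line along its x, 85 to 90 mm apart.
- scale_pan (a point): Centre of the top of the flat steel pan of the counter scale, on the other side of the tray from the mat: pan 186 mm along its x by 170 mm along its y, its top 40 mm above the counter; z up. The scale is fixed and its pan does not sink. A low display (28 mm high) is on its side towards the robot.

How it is judged:
By the outcome, as a careful person would: the job done as asked, in the order asked, and still so for the second after the job is handed in, with the robot touching nothing.
It also fails if it takes over 144 s, if anything falls off the work surface, if the arm or the gripper's body presses on something with over 40 N, if the wrist force passes 120 N, or if a joint passes its speed limit or range.

## Working session

There is one attempt and no reset: what is moved stays moved. The work goes in short steps, Python scripts to look and compute and a tool call to move; the robot and the scene stay as the last step left them, time stands still between calls to the robot, and variables do not carry over. Pictures are saved under pics/ and viewed, at most 14 in all, crops included, and the job is handed in when it is done.

Besides the shell and the picture viewer there is one more tool, called after "Emit:" as name(argument=value, ...) on one line, values as JSON. carry_out: Moves the arm, as the interface text tells. Its arguments: {"type":"object","properties":{"rows":{"type":"array"}},"required":["rows"]}

```bash
mkdir -p pics; ls; cat > h.py <<'E'
from station import read_state, viewer, job, env
import numpy as np, cv2
def snap(cam,fn=None):
    im,d=viewer.get_image(cam); c=viewer.calibration(cam)
    if fn: cv2.imwrite('pics/'+fn,im[:,:,::-1])
    K=np.array(c['mtx']);T=np.array(c['cam_to_world'])
    v,u=np.mgrid[0:d.shape[0],0:d.shape[1]]
    P=np.stack([(u-K[0,2])/K[0,0]*d,(v-K[1,2])/K[1,1]*d,d],-1)@T[:3,:3].T+T[:3,3]
    P[d<=0]=np.nan
    return im,d,P
E
python3 - <<'E'
from h import *
print(env.hold_point_z,read_state())
im,d,P=snap('top','top0.png')
np.save('P0.npy',P)
for n in ['canister_a_center','carton_center','parcel_center','tape_center','pad_round','pad_square','pad_oblong','side_mat','scale_pan']:
    for s in viewer.silhouettes('top',n)[:3]:
        m=s['pixels']; 
        if not m.any(): continue
        q=P[m]; q=q[~np.isnan(q[:,0])]
        zt=np.percentile(q[:,2],97); t=q[abs(q[:,2]-np.median(q[:,2]))<.006].astype(np.float32)
        print(n,round(s['confidence'],2),s['box'],'zmed',np.median(q[:,2]).round(4),'zt',zt.round(4),cv2.minAreaRect(t[:,:2]))
snap('scene','scene0.png')
E
```

```text
pics
0.0188 {'time_s': 0.0, 'q': array([-1.37655823e+00,  3.51234643e-01,  1.65243884e+00,  2.62920293e-05,
        1.13910921e+00, -8.45907307e-02]), 'joint_vel': array([-0.0004551 , -0.00060728,  0.00082288, -0.00112937, -0.00107435,
       -0.00012406]), 'joint_efforts': array([ 1.27061008e-03, -4.97320712e+01, -2.85254967e+01,  6.99553569e-02,
        2.57460808e-02, -1.26356358e-04]), 'tcp_pos': array([ 0.15134363, -0.52839862,  0.2180967 ]), 'tool_rot': array([[ 9.61381483e-01,  2.75219190e-01, -2.06268769e-04],
       [ 2.75219239e-01, -9.61380776e-01,  1.17226747e-03],
       [ 1.24327673e-04, -1.18376537e-03, -9.99999292e-01]]), 'force': array([-0.35554312, -0.11848404, -0.58056103]), 'moment': array([0.01190291, 0.00112216, 0.00467329]), 'grasp_force': 0.0, 'finger_gap': 0.9992920252863705}Traceback (most recent call last):
  File "<stdin>", line 11, in <module>
cv2.error: OpenCV(4.12.0) /io/opencv/modules/imgproc/src/convhull.cpp:143: error: (-215:Assertion failed) total >= 0 && (depth == CV_32F || depth == CV_32S) in function 'convexHull'
```

```bash
cat >> h.py <<'E'
def find(cam,P,names,k=3):
    for n in names:
        for s in viewer.silhouettes(cam,n)[:k]:
            m=s['pixels']
            q=P[m]; q=q[~np.isnan(q[:,0])]
            if len(q)<30: continue
            zt=np.percentile(q[:,2],95)
            for l,z in (('med',np.median(q[:,2])),('top',zt)):
                t=np.ascontiguousarray(q[abs(q[:,2]-z)<.006][:,:2]).astype(np.float32)
                if len(t)<10: continue
                r=cv2.minAreaRect(t)
                print(n,round(s['confidence'],2),np.round(s['box']).astype(int).tolist(),l,'z',z.round(4),'c',np.round(r[0],4),'sz',np.round(r[1],3),'ang',round(r[2],1))
E
python3 - <<'E'
from h import *
im,d,P=snap('top','top0.png')
np.save('P0.npy',P)
find('top',P,['canister_a_center','carton_center','parcel_center','tape_center','pad_round','pad_square','pad_oblong','side_mat','scale_pan'])
snap('scene','scene0.png')
E
```

```text
canister_a_center 0.73 [237, 224, 32, 29] med z 0.1376 c [0.4817 0.0684] sz [0.05 0.05] ang 43.6
canister_a_center 0.73 [237, 224, 32, 29] top z 0.142 c [0.4818 0.0692] sz [0.049 0.048] ang 79.8
carton_center 0.72 [324, 219, 38, 34] med z 0.1388 c [ 0.4812 -0.1047] sz [0.056 0.056] ang 4.3
carton_center 0.72 [324, 219, 38, 34] top z 0.1423 c [ 0.4812 -0.1049] sz [0.056 0.056] ang 4.9
carton_center 0.47 [238, 225, 31, 30] med z 0.1381 c [0.4817 0.0684] sz [0.05 0.05] ang 43.6
carton_center 0.47 [238, 225, 31, 30] top z 0.1421 c [0.4817 0.0694] sz [0.048 0.048] ang 88.1
parcel_center 0.56 [243, 174, 54, 36] med z 0.0552 c [0.589  0.0338] sz [0.1   0.059] ang 87.3
parcel_center 0.56 [243, 174, 54, 36] top z 0.059 c [0.5888 0.0337] sz [0.1   0.058] ang 88.3
parcel_center 0.2 [278, 223, 36, 37] med z 0.0095 c [ 0.4792 -0.0181] sz [0.077 0.077] ang 88.5
parcel_center 0.2 [278, 223, 36, 37] top z 0.0139 c [ 0.4791 -0.018 ] sz [0.077 0.077] ang 88.5
tape_center 0.93 [328, 170, 31, 30] med z 0.0285 c [ 0.5988 -0.1217] sz [0.057 0.059] ang 61.5
tape_center 0.93 [328, 170, 31, 30] top z 0.0327 
[... 453 characters left out ...]
d z 0.0094 c [ 0.4781 -0.017 ] sz [0.075 0.075] ang 88.5
pad_square 0.69 [278, 225, 35, 37] top z 0.0129 c [ 0.4781 -0.0169] sz [0.075 0.075] ang 88.5
pad_oblong 0.77 [238, 218, 31, 46] med z 0.0096 c [0.4841 0.0695] sz [0.064 0.091] ang 88.4
pad_oblong 0.77 [238, 218, 31, 46] top z 0.0136 c [0.4839 0.0694] sz [0.064 0.09 ] ang 88.3
side_mat 0.81 [99, 179, 64, 128] med z 0.0035 c [0.4876 0.3345] sz [0.142 0.282] ang 89.8
side_mat 0.81 [99, 179, 64, 128] top z 0.0071 c [0.4874 0.3341] sz [0.141 0.282] ang 89.8
scale_pan 0.67 [394, 167, 87, 109] med z 0.0391 c [ 0.5134 -0.3125] sz [0.217 0.172] ang 0.0
scale_pan 0.67 [394, 167, 87, 109] top z 0.0428 c [ 0.5285 -0.3122] sz [0.186 0.171] ang 0.0
```

View pics/top0.png

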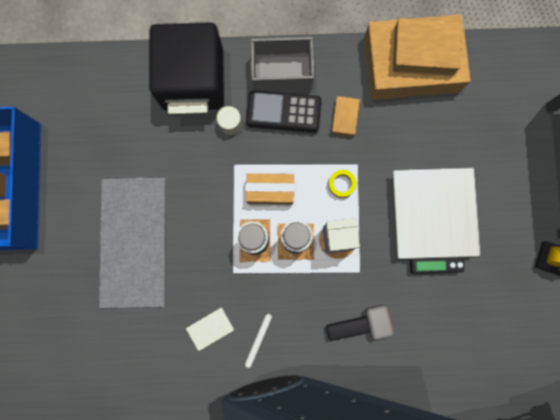

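View pics/scene0.png

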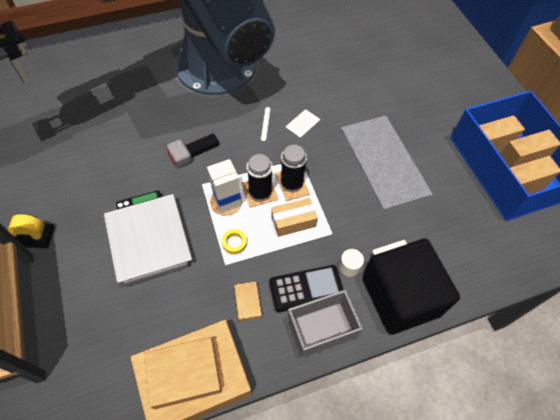

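The tray is in the middle. Going left to right, it holds canister A on the oblong pad (253,237), canister B on the square pad (296,236) and the carton on the round pad (342,234). The parcel is at (270,188) and the tape at (343,183). The mat is on the left and the scale on the right. Next I'll refine the top faces from depth.

```bash
python3 - <<'E'
from h import *
P=np.load('P0.npy')
m=(P[...,2]>.128)&(P[...,2]<.16)&(P[...,0]>.4)&(P[...,0]<.56)&(abs(P[...,1])<.2)
n,L,st,_=cv2.connectedComponentsWithStats(m.astype(np.uint8))
for i in range(1,n):
    if st[i,4]<100: continue
    q=P[L==i]; r=cv2.minAreaRect(q[:,:2].astype(np.float32)); print(st[i],np.median(q[:,2]).round(4),q.mean(0).round(4),np.round(r[0],4),np.round(r[1],4),r[2])
# tray
m=(P[...,2]>.003)&(P[...,2]<.02)&(P[...,0]>.3)&(P[...,0]<.7)&(abs(P[...,1])<.2)
n,L,st,_=cv2.connectedComponentsWithStats(m.astype(np.uint8))
i=1+np.argmax(st[1:,4]); print(cv2.minAreaRect(P[L==i][:,:2].astype(np.float32)))
E
```

```text
[327 218  33  33 885] 0.1394 [ 0.4809 -0.1044  0.1393] [ 0.4814 -0.1051] [0.0563 0.0565] 4.865612983703613
[239 223  27  28 576] 0.1391 [0.4814 0.0684 0.1388] [0.4817 0.0684] [0.0499 0.05  ] 43.72844314575195
[284 222  27  28 575] 0.1391 [ 0.4813 -0.017   0.1389] [ 0.4814 -0.0175] [0.0499 0.0512] 88.3416976928711
((0.5273787975311279, -0.01983320713043213), (0.27294066548347473, 0.24127420783042908), 88.28256225585938)
```

Emit:
carry_out(rows=[{"dz":-5,"spin":-0.15},{"spin":-0.15},{"spin":-0.15},{"spin":-0.15},{"spin":-0.15},{"spin":-0.15},{"spin":-0.15},{"spin":-0.15},{"spin":-0.09},{}])

```text
schema error: expected keys grip, dx, dy, dz, spin
```

Emit:
carry_out(rows=[{"grip":1,"dx":0,"dy":0,"dz":-4,"spin":-0.14},{"grip":1,"dx":0,"dy":0,"dz":0,"spin":-0.14},{"grip":1,"dx":0,"dy":0,"dz":0,"spin":-0.14},{"grip":1,"dx":0,"dy":0,"dz":0,"spin":-0.14},{"grip":1,"dx":0,"dy":0,"dz":0,"spin":-0.14},{"grip":1,"dx":0,"dy":0,"dz":0,"spin":-0.14},{"grip":1,"dx":0,"dy":0,"dz":0,"spin":-0.14},{"grip":1,"dx":0,"dy":0,"dz":0,"spin":-0.14},{"grip":1,"dx":0,"dy":0,"dz":0,"spin":-0.14},{"grip":1,"dx":0,"dy":0,"dz":0,"spin":-0.03},{"grip":1,"dx":0,"dy":0,"dz":0,"spin":0}])

```text
time_s: 1.75
tcp_pos: [0.1514, -0.5287, 0.2586]
tool_rot: [[0.004, 1.0, -0.0], [1.0, -0.004, 0.0], [0.0, -0.0, -1.0]]
force: [-0.8, 0.8, -0.3]
finger_gap: 1.002
grasp_force: 0.0
```

Emit:
carry_out(rows=[{"grip":1,"dx":1.7,"dy":1,"dz":0,"spin":0},{"grip":1,"dx":3.5,"dy":2,"dz":0,"spin":0},{"grip":1,"dx":3.5,"dy":2,"dz":0,"spin":0},{"grip":1,"dx":3.5,"dy":2,"dz":0,"spin":0},{"grip":1,"dx":3.5,"dy":2,"dz":0,"spin":0},{"grip":1,"dx":3.5,"dy":2,"dz":0,"spin":0},{"grip":1,"dx":3.5,"dy":2,"dz":0,"spin":0},{"grip":1,"dx":3.5,"dy":2,"dz":0,"spin":0},{"grip":1,"dx":3.5,"dy":2,"dz":0,"spin":0},{"grip":1,"dx":3.5,"dy":2,"dz":0,"spin":0},{"grip":1,"dx":3.5,"dy":2,"dz":0,"spin":0},{"grip":1,"dx":3.5,"dy":2,"dz":0,"spin":0},{"grip":1,"dx":3.5,"dy":2,"dz":0,"spin":0},{"grip":1,"dx":3.5,"dy":2,"dz":0,"spin":0},{"grip":1,"dx":3.5,"dy":2,"dz":0,"spin":0},{"grip":1,"dx":3.5,"dy":2,"dz":0,"spin":0},{"grip":1,"dx":3.5,"dy":2,"dz":0,"spin":0},{"grip":1,"dx":2,"dy":0,"dz":0,"spin":0},{"grip":1,"dx":0,"dy":0,"dz":0,"spin":0},{"grip":1,"dx":0,"dy":0,"dz":0,"spin":0}])

```text
time_s: 3.75
tcp_pos: [0.4824, 0.0674, 0.2586]
tool_rot: [[0.003, 1.0, -0.0], [1.0, -0.003, -0.0], [-0.0, -0.0, -1.0]]
force: [-0.5, -0.8, 0.8]
finger_gap: 0.999
grasp_force: 0.0
```

Emit:
carry_out(rows=[{"grip":1,"dx":0.1,"dy":-0.1,"dz":2,"spin":0},{"grip":1,"dx":0,"dy":0,"dz":4,"spin":0},{"grip":1,"dx":0,"dy":0,"dz":4,"spin":0},{"grip":1,"dx":0,"dy":0,"dz":4,"spin":0},{"grip":1,"dx":0,"dy":0,"dz":3,"spin":0},{"grip":1,"dx":0,"dy":0,"dz":1.2,"spin":0},{"grip":1,"dx":0,"dy":0,"dz":0,"spin":0},{"grip":0,"dx":0,"dy":0,"dz":0,"spin":0},{"grip":0,"dx":0,"dy":0,"dz":0,"spin":0},{"grip":0,"dx":0,"dy":0,"dz":0,"spin":0},{"grip":0,"dx":0,"dy":0,"dz":0,"spin":0},{"grip":0,"dx":0,"dy":0,"dz":0,"spin":0},{"grip":0,"dx":0,"dy":0,"dz":0,"spin":0},{"grip":0,"dx":0,"dy":0,"dz":0,"spin":0},{"grip":0,"dx":0,"dy":0,"dz":0,"spin":0}])

```text
time_s: 5.25
tcp_pos: [0.4822, 0.0687, 0.0772]
tool_rot: [[0.002, 1.0, 0.002], [1.0, -0.002, 0.0], [0.0, 0.002, -1.0]]
force: [2.3, 0.2, 6.2]
finger_gap: 0.644
grasp_force: 30.0
```

Emit:
carry_out(rows=[{"grip":0,"dx":0,"dy":0,"dz":-1,"spin":0},{"grip":0,"dx":0,"dy":0,"dz":-2.5,"spin":0},{"grip":0,"dx":0,"dy":0,"dz":-2.5,"spin":0},{"grip":0,"dx":0,"dy":0,"dz":-2,"spin":0},{"grip":0,"dx":0,"dy":0,"dz":0,"spin":-0.13},{"grip":0,"dx":0,"dy":0,"dz":0,"spin":-0.13},{"grip":0,"dx":0,"dy":0,"dz":0,"spin":-0.13},{"grip":0,"dx":0,"dy":0,"dz":0,"spin":-0.13},{"grip":0,"dx":0,"dy":0,"dz":0,"spin":-0.13},{"grip":0,"dx":0,"dy":0,"dz":0,"spin":-0.13},{"grip":0,"dx":0,"dy":0,"dz":0,"spin":-0.13},{"grip":0,"dx":0,"dy":0,"dz":0,"spin":-0.13},{"grip":0,"dx":0,"dy":0,"dz":0,"spin":-0.13},{"grip":0,"dx":0,"dy":0,"dz":0,"spin":-0.13},{"grip":0,"dx":0,"dy":0,"dz":0,"spin":-0.13},{"grip":0,"dx":0,"dy":0,"dz":0,"spin":-0.14},{"grip":0,"dx":0,"dy":0,"dz":0,"spin":0},{"grip":0,"dx":0,"dy":0,"dz":0,"spin":0},{"grip":0,"dx":0,"dy":0,"dz":0,"spin":0}])

```text
time_s: 7.15
tcp_pos: [0.4813, 0.0686, 0.1566]
tool_rot: [[-1.0, 0.006, -0.001], [0.006, 1.0, -0.0], [0.001, -0.0, -1.0]]
force: [-0.1, -0.4, -6.2]
finger_gap: 0.644
grasp_force: 30.0
```

```bash
python3 - <<'E'
from h import *
F=[]
for i in range(5):
    viewer.get_image('wrist'); F.append(read_state()['force'])
print(np.round(F,2).tolist(),np.mean(F,0))
E
```

```text
[[0.15, 0.36, -6.28], [-0.18, -0.34, -4.64], [-0.98, -0.18, -4.96], [-0.56, -0.45, -5.38], [-0.14, 0.59, -4.68]] [-3.43729268e-01 -1.69204037e-03 -5.18605801e+00]
```

Emit:
carry_out(rows=[{"grip":0,"dx":0.6,"dy":1.5,"dz":0,"spin":0},{"grip":0,"dx":1,"dy":3,"dz":0,"spin":0},{"grip":0,"dx":1,"dy":3.5,"dz":0,"spin":0},{"grip":0,"dx":1,"dy":3.5,"dz":0,"spin":0},{"grip":0,"dx":1,"dy":3.5,"dz":0,"spin":0},{"grip":0,"dx":1,"dy":3.5,"dz":0,"spin":0},{"grip":0,"dx":1,"dy":3.5,"dz":0,"spin":0},{"grip":0,"dx":1,"dy":3,"dz":0,"spin":0},{"grip":0,"dx":0.5,"dy":1.5,"dz":0,"spin":0},{"grip":0,"dx":0,"dy":0,"dz":2,"spin":0},{"grip":0,"dx":0,"dy":0,"dz":3,"spin":0},{"grip":0,"dx":0,"dy":0,"dz":2,"spin":0},{"grip":0,"dx":0,"dy":0,"dz":0.7,"spin":0},{"grip":0,"dx":0,"dy":0,"dz":0.4,"spin":0},{"grip":0,"dx":0,"dy":0,"dz":0.2,"spin":0},{"grip":0,"dx":0,"dy":0,"dz":0.1,"spin":0},{"grip":0,"dx":0,"dy":0,"dz":0,"spin":0}])

```text
time_s: 9.1
tcp_pos: [0.4016, 0.334, 0.0732]
tool_rot: [[-1.0, 0.003, 0.001], [0.003, 1.0, 0.001], [-0.001, 0.001, -1.0]]
force: [1.0, -0.3, -5.1]
finger_gap: 0.645
grasp_force: 30.0
```

Emit:
carry_out(rows=[{"grip":0,"dx":0,"dy":0,"dz":0.2,"spin":0},{"grip":0,"dx":0,"dy":0,"dz":0.1,"spin":0},{"grip":1,"dx":0,"dy":0,"dz":0,"spin":0},{"grip":1,"dx":0,"dy":0,"dz":0,"spin":0},{"grip":1,"dx":0,"dy":0,"dz":0,"spin":0},{"grip":1,"dx":0,"dy":0,"dz":0,"spin":0},{"grip":1,"dx":0,"dy":0,"dz":0,"spin":0},{"grip":1,"dx":0,"dy":0,"dz":-1,"spin":0},{"grip":1,"dx":0,"dy":0,"dz":-3,"spin":0},{"grip":1,"dx":0,"dy":0,"dz":-4,"spin":0},{"grip":1,"dx":-1,"dy":-2,"dz":-3,"spin":0},{"grip":1,"dx":-1,"dy":-4,"dz":0,"spin":0},{"grip":1,"dx":-1,"dy":-4,"dz":0,"spin":0},{"grip":1,"dx":-1,"dy":-4,"dz":0,"spin":0},{"grip":1,"dx":-1,"dy":-4,"dz":0,"spin":0},{"grip":1,"dx":-1,"dy":-4,"dz":0,"spin":0},{"grip":1,"dx":-1,"dy":-4,"dz":0,"spin":0},{"grip":1,"dx":-1,"dy":-4,"dz":0,"spin":0},{"grip":1,"dx":0,"dy":-4,"dz":0,"spin":0},{"grip":1,"dx":0,"dy":-1,"dz":0,"spin":0}])

```text
time_s: 11.1
tcp_pos: [0.4804, -0.0194, 0.1803]
tool_rot: [[-1.0, 0.006, 0.001], [0.006, 1.0, -0.001], [-0.001, -0.001, -1.0]]
force: [0.2, -0.1, 0.4]
finger_gap: 1.001
grasp_force: 0.0
```

Emit:
carry_out(rows=[{"grip":1,"dx":0,"dy":0,"dz":0,"spin":0.13},{"grip":1,"dx":0,"dy":0,"dz":0,"spin":0.13},{"grip":1,"dx":0,"dy":0,"dz":0,"spin":0.13},{"grip":1,"dx":0,"dy":0,"dz":0,"spin":0.13},{"grip":1,"dx":0,"dy":0,"dz":0,"spin":0.13},{"grip":1,"dx":0,"dy":0,"dz":0,"spin":0.13},{"grip":1,"dx":0,"dy":0,"dz":0,"spin":0.13},{"grip":1,"dx":0,"dy":0,"dz":0,"spin":0.13},{"grip":1,"dx":0,"dy":0,"dz":0,"spin":0.13},{"grip":1,"dx":0,"dy":0,"dz":0,"spin":0.13},{"grip":1,"dx":0,"dy":0,"dz":0,"spin":0.13},{"grip":1,"dx":0,"dy":0,"dz":0,"spin":0.14},{"grip":1,"dx":0,"dy":0,"dz":0,"spin":0}])

```text
time_s: 12.4
tcp_pos: [0.4803, -0.0159, 0.1801]
tool_rot: [[0.004, 1.0, 0.0], [1.0, -0.004, 0.0], [0.0, 0.0, -1.0]]
force: [-0.2, -0.3, -0.2]
finger_gap: 1.002
grasp_force: 0.0
```

Emit:
carry_out(rows=[{"grip":1,"dx":-0.1,"dy":0.1,"dz":2,"spin":0},{"grip":1,"dx":0,"dy":0,"dz":4,"spin":0},{"grip":1,"dx":0,"dy":0,"dz":3,"spin":0},{"grip":1,"dx":0,"dy":0,"dz":1.3,"spin":0},{"grip":1,"dx":0,"dy":0,"dz":0,"spin":0},{"grip":0,"dx":0,"dy":0,"dz":0,"spin":0},{"grip":0,"dx":0,"dy":0,"dz":0,"spin":0},{"grip":0,"dx":0,"dy":0,"dz":0,"spin":0},{"grip":0,"dx":0,"dy":0,"dz":0,"spin":0},{"grip":0,"dx":0,"dy":0,"dz":0,"spin":0},{"grip":0,"dx":0,"dy":0,"dz":0,"spin":0},{"grip":0,"dx":0,"dy":0,"dz":0,"spin":0},{"grip":0,"dx":0,"dy":0,"dz":-1,"spin":0},{"grip":0,"dx":0,"dy":0,"dz":-2.5,"spin":0},{"grip":0,"dx":0,"dy":0,"dz":-2.5,"spin":0},{"grip":0,"dx":0,"dy":0,"dz":-2,"spin":0},{"grip":0,"dx":0,"dy":0,"dz":0,"spin":0},{"grip":0,"dx":0,"dy":0,"dz":0,"spin":0}])

```text
time_s: 14.2
tcp_pos: [0.481, -0.0174, 0.1563]
tool_rot: [[0.002, 1.0, -0.0], [1.0, -0.002, 0.0], [0.0, -0.0, -1.0]]
force: [0.8, -0.7, -2.7]
finger_gap: 0.642
grasp_force: 29.9
```

Emit:
carry_out(rows=[{"grip":0,"dx":0,"dy":0,"dz":0,"spin":-0.13},{"grip":0,"dx":0,"dy":0,"dz":0,"spin":-0.13},{"grip":0,"dx":0,"dy":0,"dz":0,"spin":-0.13},{"grip":0,"dx":0,"dy":0,"dz":0,"spin":-0.13},{"grip":0,"dx":0,"dy":0,"dz":0,"spin":-0.13},{"grip":0,"dx":0,"dy":0,"dz":0,"spin":-0.13},{"grip":0,"dx":0,"dy":0,"dz":0,"spin":-0.13},{"grip":0,"dx":0,"dy":0,"dz":0,"spin":-0.13},{"grip":0,"dx":0,"dy":0,"dz":0,"spin":-0.13},{"grip":0,"dx":0,"dy":0,"dz":0,"spin":-0.13},{"grip":0,"dx":0,"dy":0,"dz":0,"spin":-0.13},{"grip":0,"dx":0,"dy":0,"dz":0,"spin":-0.14},{"grip":0,"dx":0,"dy":0,"dz":0,"spin":0},{"grip":0,"dx":0,"dy":0,"dz":0,"spin":0}])

```text
time_s: 15.6
tcp_pos: [0.4808, -0.0173, 0.1557]
tool_rot: [[-1.0, 0.007, -0.002], [0.007, 1.0, 0.0], [0.002, 0.0, -1.0]]
force: [0.8, 0.3, -2.1]
finger_gap: 0.645
grasp_force: 29.9
```

```bash
python3 - <<'E'
from h import *
F=[]
for i in range(3):
    viewer.get_image('wrist'); F.append(read_state()['force'])
print(np.round(F,2).tolist(),np.mean(F,0))
E
```

```text
[[-0.29, -0.16, -1.97], [0.31, 0.01, -2.6], [-0.39, -0.8, -1.72]] [-0.1226605  -0.31478529 -2.09716822]
```

Emit:
carry_out(rows=[{"grip":0,"dx":-0.7,"dy":1.6,"dz":0,"spin":0},{"grip":0,"dx":0,"dy":3.5,"dz":0,"spin":0},{"grip":0,"dx":0,"dy":4,"dz":0,"spin":0},{"grip":0,"dx":0,"dy":4,"dz":0,"spin":0},{"grip":0,"dx":0,"dy":4,"dz":0,"spin":0},{"grip":0,"dx":0,"dy":4,"dz":0,"spin":0},{"grip":0,"dx":0,"dy":4,"dz":0,"spin":0},{"grip":0,"dx":0,"dy":4,"dz":0,"spin":0},{"grip":0,"dx":0,"dy":4,"dz":0,"spin":0},{"grip":0,"dx":0,"dy":2,"dz":0,"spin":0},{"grip":0,"dx":0,"dy":0,"dz":2,"spin":0},{"grip":0,"dx":0,"dy":0,"dz":3,"spin":0},{"grip":0,"dx":0,"dy":0,"dz":2,"spin":0},{"grip":0,"dx":0,"dy":0,"dz":0.7,"spin":0},{"grip":0,"dx":0,"dy":0,"dz":0.5,"spin":0},{"grip":0,"dx":0,"dy":0,"dz":0.3,"spin":0},{"grip":0,"dx":0,"dy":0,"dz":0,"spin":0},{"grip":0,"dx":0,"dy":0,"dz":0,"spin":0}])

```text
time_s: 17.55
tcp_pos: [0.4897, 0.3338, 0.0724]
tool_rot: [[-1.0, 0.003, 0.001], [0.003, 1.0, 0.001], [-0.001, 0.001, -1.0]]
force: [-0.2, 1.0, -1.2]
finger_gap: 0.648
grasp_force: 29.9
```

Emit:
carry_out(rows=[{"grip":0,"dx":0,"dy":0,"dz":0.2,"spin":0},{"grip":1,"dx":0,"dy":0,"dz":0,"spin":0},{"grip":1,"dx":0,"dy":0,"dz":0,"spin":0},{"grip":1,"dx":0,"dy":0,"dz":0,"spin":0},{"grip":1,"dx":0,"dy":0,"dz":0,"spin":0},{"grip":1,"dx":0,"dy":0,"dz":0,"spin":0},{"grip":1,"dx":0,"dy":0,"dz":-1,"spin":0},{"grip":1,"dx":0,"dy":0,"dz":-4,"spin":0},{"grip":1,"dx":0,"dy":0,"dz":-4,"spin":0},{"grip":1,"dx":0.9,"dy":-2,"dz":-3,"spin":0},{"grip":1,"dx":0,"dy":-4,"dz":0,"spin":0},{"grip":1,"dx":0,"dy":-4.5,"dz":0,"spin":0},{"grip":1,"dx":0,"dy":-4.5,"dz":0,"spin":0},{"grip":1,"dx":0,"dy":-4.5,"dz":0,"spin":0},{"grip":1,"dx":0,"dy":-4.5,"dz":0,"spin":0},{"grip":1,"dx":0,"dy":-4.5,"dz":0,"spin":0},{"grip":1,"dx":0,"dy":-4.5,"dz":0,"spin":0},{"grip":1,"dx":0,"dy":-4.5,"dz":0,"spin":0},{"grip":1,"dx":0,"dy":-4.5,"dz":0,"spin":0},{"grip":1,"dx":0,"dy":-2,"dz":0,"spin":0}])

```text
time_s: 19.55
tcp_pos: [0.4789, -0.1095, 0.1905]
tool_rot: [[-1.0, 0.005, 0.001], [0.005, 1.0, -0.001], [-0.001, -0.001, -1.0]]
force: [-1.3, 0.1, 0.2]
finger_gap: 1.001
grasp_force: 0.0
```

Emit:
carry_out(rows=[{"grip":1,"dx":0,"dy":0,"dz":0,"spin":-0.09},{"grip":1,"dx":0,"dy":0,"dz":0,"spin":0},{"grip":1,"dx":0,"dy":0,"dz":0,"spin":0}])

```text
time_s: 19.85
tcp_pos: [0.4791, -0.1062, 0.19]
tool_rot: [[-0.996, -0.085, 0.0], [-0.085, 0.996, -0.0], [-0.0, -0.0, -1.0]]
force: [-0.6, -0.5, -0.3]
finger_gap: 0.999
grasp_force: 0.0
```

Emit:
carry_out(rows=[{"grip":1,"dx":-0.2,"dy":0.1,"dz":2,"spin":0},{"grip":1,"dx":0,"dy":0,"dz":4,"spin":0},{"grip":1,"dx":0,"dy":0,"dz":3.5,"spin":0},{"grip":1,"dx":0,"dy":0,"dz":1.5,"spin":0},{"grip":1,"dx":0,"dy":0,"dz":0,"spin":0},{"grip":0,"dx":0,"dy":0,"dz":0,"spin":0},{"grip":0,"dx":0,"dy":0,"dz":0,"spin":0},{"grip":0,"dx":0,"dy":0,"dz":0,"spin":0},{"grip":0,"dx":0,"dy":0,"dz":0,"spin":0},{"grip":0,"dx":0,"dy":0,"dz":0,"spin":0},{"grip":0,"dx":0,"dy":0,"dz":0,"spin":0},{"grip":0,"dx":0,"dy":0,"dz":0,"spin":0},{"grip":0,"dx":0,"dy":0,"dz":-1,"spin":0},{"grip":0,"dx":0,"dy":0,"dz":-2.5,"spin":0},{"grip":0,"dx":0,"dy":0,"dz":-2.5,"spin":0.04},{"grip":0,"dx":0,"dy":0,"dz":-2,"spin":0.04},{"grip":0,"dx":0,"dy":0,"dz":0,"spin":0},{"grip":0,"dx":0,"dy":0,"dz":0,"spin":0}])

```text
time_s: 21.65
tcp_pos: [0.4808, -0.1052, 0.1593]
tool_rot: [[-1.0, -0.008, 0.0], [-0.008, 1.0, -0.0], [-0.0, -0.0, -1.0]]
force: [0.6, -0.3, -2.7]
finger_gap: 0.599
grasp_force: 30.0
```

Emit:
carry_out(rows=[{"grip":0,"dx":-1.6,"dy":1.5,"dz":0,"spin":0},{"grip":0,"dx":-2,"dy":3,"dz":0,"spin":0},{"grip":0,"dx":-2,"dy":4,"dz":0,"spin":0},{"grip":0,"dx":-2,"dy":4,"dz":0,"spin":0},{"grip":0,"dx":-2,"dy":4,"dz":0,"spin":0},{"grip":0,"dx":0,"dy":4,"dz":0,"spin":0},{"grip":0,"dx":0,"dy":4,"dz":0,"spin":0},{"grip":0,"dx":0,"dy":4,"dz":0,"spin":0},{"grip":0,"dx":0,"dy":4,"dz":0,"spin":0},{"grip":0,"dx":0,"dy":4,"dz":0,"spin":0},{"grip":0,"dx":0,"dy":4,"dz":0,"spin":0},{"grip":0,"dx":0,"dy":2,"dz":0,"spin":0},{"grip":0,"dx":0,"dy":1.4,"dz":0,"spin":0},{"grip":0,"dx":0,"dy":0,"dz":2,"spin":0},{"grip":0,"dx":0,"dy":0,"dz":3,"spin":0},{"grip":0,"dx":0,"dy":0,"dz":2,"spin":0},{"grip":0,"dx":0,"dy":0,"dz":0.8,"spin":0},{"grip":0,"dx":0,"dy":0,"dz":0.4,"spin":0},{"grip":0,"dx":0,"dy":0,"dz":0.2,"spin":0},{"grip":0,"dx":0,"dy":0,"dz":0,"spin":0}])

```text
time_s: 23.65
tcp_pos: [0.5743, 0.3344, 0.0764]
tool_rot: [[-1.0, -0.007, 0.001], [-0.007, 1.0, 0.0], [-0.001, 0.0, -1.0]]
force: [0.4, 0.0, -0.9]
finger_gap: 0.602
grasp_force: 30.0
```

Emit:
carry_out(rows=[{"grip":0,"dx":0,"dy":0,"dz":0.2,"spin":0},{"grip":0,"dx":0,"dy":0,"dz":0.1,"spin":0},{"grip":1,"dx":0,"dy":0,"dz":0,"spin":0},{"grip":1,"dx":0,"dy":0,"dz":0,"spin":0},{"grip":1,"dx":0,"dy":0,"dz":0,"spin":0},{"grip":1,"dx":0,"dy":0,"dz":0,"spin":0},{"grip":1,"dx":0,"dy":0,"dz":0,"spin":0},{"grip":1,"dx":0,"dy":0,"dz":-1,"spin":0},{"grip":1,"dx":0,"dy":0,"dz":-4,"spin":0},{"grip":1,"dx":0,"dy":0,"dz":-3,"spin":0},{"grip":1,"dx":-1.5,"dy":-2,"dz":-2,"spin":0},{"grip":1,"dx":0,"dy":-4,"dz":0,"spin":0},{"grip":1,"dx":0,"dy":-4,"dz":0,"spin":0},{"grip":1,"dx":0,"dy":-4,"dz":0,"spin":0},{"grip":1,"dx":0,"dy":-4,"dz":0,"spin":0},{"grip":1,"dx":0,"dy":-4,"dz":0,"spin":0},{"grip":1,"dx":0,"dy":-4,"dz":0,"spin":0},{"grip":1,"dx":0,"dy":-4,"dz":0,"spin":0},{"grip":1,"dx":0,"dy":0,"dz":0,"spin":0}])

```text
time_s: 25.55
tcp_pos: [0.5911, 0.0307, 0.1735]
tool_rot: [[-1.0, -0.003, 0.001], [-0.003, 1.0, -0.001], [-0.001, -0.001, -1.0]]
force: [0.5, 0.6, 0.6]
finger_gap: 1.0
grasp_force: 0.0
```

Emit:
carry_out(rows=[{"grip":1,"dx":0,"dy":0,"dz":0,"spin":0.13},{"grip":1,"dx":0,"dy":0,"dz":0,"spin":0.13},{"grip":1,"dx":0,"dy":0,"dz":0,"spin":0.13},{"grip":1,"dx":0,"dy":0,"dz":0,"spin":0.13},{"grip":1,"dx":0,"dy":0,"dz":0,"spin":0.13},{"grip":1,"dx":0,"dy":0,"dz":0,"spin":0.13},{"grip":1,"dx":0,"dy":0,"dz":0,"spin":0.13},{"grip":1,"dx":0,"dy":0,"dz":0,"spin":0.13},{"grip":1,"dx":0,"dy":0,"dz":0,"spin":0.13},{"grip":1,"dx":0,"dy":0,"dz":0,"spin":0.13},{"grip":1,"dx":0,"dy":0,"dz":0,"spin":0.13},{"grip":1,"dx":0,"dy":0,"dz":0,"spin":0.14},{"grip":1,"dx":0,"dy":0,"dz":0,"spin":0.04},{"grip":1,"dx":0,"dy":0,"dz":0,"spin":0}])

```text
time_s: 26.95
tcp_pos: [0.5911, 0.0352, 0.1732]
tool_rot: [[0.032, 0.999, 0.001], [0.999, -0.032, 0.0], [0.0, 0.001, -1.0]]
force: [-0.6, -0.6, 0.1]
finger_gap: 1.001
grasp_force: 0.0
```

```bash
python3 - <<'E'
from h import *
im,d,P=snap('top','top1.png')
find('top',P,['parcel_center','tape_center','pad_round','pad_square','pad_oblong','canister_a_center','carton_center'],2)
E
```

```text
parcel_center 0.23 [99, 270, 47, 28] med z 0.1229 c [0.4007 0.3324] sz [0.058 0.056] ang 1.1
parcel_center 0.23 [99, 270, 47, 28] top z 0.1356 c [0.3993 0.3334] sz [0.049 0.049] ang 0.4
tape_center 0.66 [329, 169, 31, 28] med z 0.0283 c [ 0.5996 -0.1206] sz [0.058 0.058] ang 88.6
tape_center 0.66 [329, 169, 31, 28] top z 0.0326 c [ 0.5996 -0.1206] sz [0.058 0.058] ang 88.6
pad_round 0.85 [320, 222, 38, 37] med z 0.0094 c [ 0.4801 -0.1071] sz [0.083 0.079] ang 27.6
pad_round 0.85 [320, 222, 38, 37] top z 0.013 c [ 0.4801 -0.1072] sz [0.081 0.079] ang 24.3
pad_round 0.63 [327, 170, 32, 28] med z 0.0285 c [ 0.5996 -0.1196] sz [0.056 0.058] ang 88.9
pad_round 0.63 [327, 170, 32, 28] top z 0.0328 c [ 0.5996 -0.1195] sz [0.056 0.058] ang 88.6
pad_square 0.53 [309, 227, 5, 33] med z 0.0095 c [ 0.4782 -0.0492] sz [0.015 0.069] ang 89.3
pad_square 0.53 [309, 227, 5, 33] top z 0.0139 c [ 0.4783 -0.049 ] sz [0.015 0.069] ang 88.8
canister_a_center 0.59 [101, 272, 44, 27] med z 0.1259 c [0.3999 0.3316] sz [0.049 0.051] ang 87.9
canister_a_center 0.59 [101, 272, 44, 27] top z 0.1356 c [0.3992 0.3324] sz [0.047 0.049] ang 88.3
carton_center 0.63 [100, 179, 48, 38] med z 0.1311 c [0.5737 0.3334] sz [0.056 0.057] ang 0.7
carton_center 0.63 [100, 179, 48, 38] top z 0.136 c [0.5737 0.3334] sz [0.056 0.057] ang 0.7
```

View pics/top1.png

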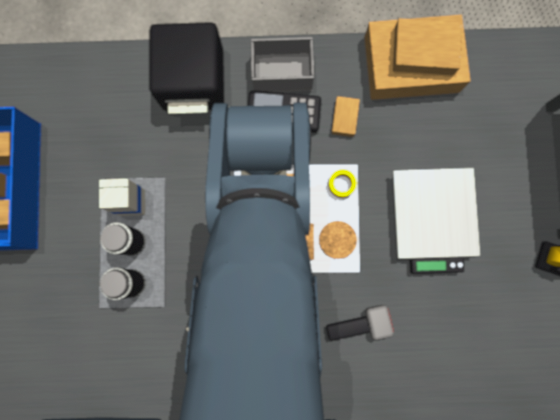

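The top view shows both canisters and the carton standing on the mat at (118,238), (118,284) and (115,193). The tape hasn't moved. Next is the parcel.

Emit:
carry_out(rows=[{"grip":1,"dx":-0.1,"dy":-0.2,"dz":2,"spin":0},{"grip":1,"dx":0,"dy":0,"dz":4,"spin":0},{"grip":1,"dx":0,"dy":0,"dz":4,"spin":0},{"grip":1,"dx":0,"dy":0,"dz":3.5,"spin":0},{"grip":1,"dx":0,"dy":0,"dz":1.5,"spin":0},{"grip":1,"dx":0,"dy":0,"dz":0.4,"spin":0},{"grip":1,"dx":0,"dy":0,"dz":0,"spin":0},{"grip":0,"dx":0,"dy":0,"dz":0,"spin":0},{"grip":0,"dx":0,"dy":0,"dz":0,"spin":0},{"grip":0,"dx":0,"dy":0,"dz":0,"spin":0},{"grip":0,"dx":0,"dy":0,"dz":0,"spin":0},{"grip":0,"dx":0,"dy":0,"dz":0,"spin":0},{"grip":0,"dx":0,"dy":0,"dz":0,"spin":0},{"grip":0,"dx":0,"dy":0,"dz":-1,"spin":0},{"grip":0,"dx":0,"dy":0,"dz":-3,"spin":0},{"grip":0,"dx":0,"dy":0,"dz":-3,"spin":0},{"grip":0,"dx":0,"dy":0,"dz":-2,"spin":0},{"grip":0,"dx":0,"dy":0,"dz":0,"spin":0},{"grip":0,"dx":0,"dy":0,"dz":0,"spin":0}])

```text
time_s: 29.25
tcp_pos: [0.5885, 0.0336, 0.1082]
tool_rot: [[0.032, 0.999, -0.001], [0.999, -0.032, 0.0], [-0.0, -0.001, -1.0]]
force: [0.1, -0.1, -3.8]
finger_gap: 0.642
grasp_force: 30.0
```

Emit:
carry_out(rows=[{"grip":0,"dx":0,"dy":0,"dz":0,"spin":-0.03},{"grip":0,"dx":-1.5,"dy":-0.3,"dz":0,"spin":0},{"grip":0,"dx":-3,"dy":-0.5,"dz":0,"spin":0},{"grip":0,"dx":-3.5,"dy":-0.6,"dz":0,"spin":0},{"grip":0,"dx":-3.5,"dy":-0.6,"dz":0,"spin":0},{"grip":0,"dx":-3.5,"dy":-0.6,"dz":0,"spin":0},{"grip":0,"dx":-3.5,"dy":-0.6,"dz":0,"spin":0},{"grip":0,"dx":-3.5,"dy":-0.6,"dz":0,"spin":0},{"grip":0,"dx":-3.5,"dy":-0.6,"dz":0,"spin":0},{"grip":0,"dx":-3.5,"dy":-0.6,"dz":0,"spin":0},{"grip":0,"dx":-3.5,"dy":-0.6,"dz":0,"spin":0},{"grip":0,"dx":-2,"dy":-0.4,"dz":0,"spin":0},{"grip":0,"dx":0,"dy":0,"dz":2,"spin":0},{"grip":0,"dx":0,"dy":0,"dz":2,"spin":0},{"grip":0,"dx":0,"dy":0,"dz":0.7,"spin":0},{"grip":0,"dx":0,"dy":0,"dz":0.3,"spin":0},{"grip":0,"dx":0,"dy":0,"dz":0,"spin":0},{"grip":0,"dx":0,"dy":0,"dz":0,"spin":0}])

```text
time_s: 31.05
tcp_pos: [0.5286, -0.3115, 0.0594]
tool_rot: [[0.002, 1.0, 0.001], [1.0, -0.002, -0.001], [-0.001, 0.001, -1.0]]
force: [-0.4, -0.1, -1.0]
finger_gap: 0.645
grasp_force: 30.0
```

Emit:
carry_out(rows=[{"grip":0,"dx":0,"dy":0,"dz":0.4,"spin":0},{"grip":0,"dx":0,"dy":0,"dz":0.1,"spin":0},{"grip":0,"dx":0,"dy":0,"dz":0.1,"spin":0},{"grip":0,"dx":0,"dy":0,"dz":0,"spin":0},{"grip":0,"dx":0,"dy":0,"dz":0,"spin":0}])

```text
time_s: 31.55
tcp_pos: [0.5283, -0.3112, 0.0531]
tool_rot: [[0.002, 1.0, 0.0], [1.0, -0.002, -0.0], [-0.0, 0.0, -1.0]]
force: [-3.9, 2.3, 6.0]
finger_gap: 0.645
grasp_force: 30.0
```

Emit:
carry_out(rows=[{"grip":1,"dx":0,"dy":0,"dz":0,"spin":0},{"grip":1,"dx":0,"dy":0,"dz":0,"spin":0},{"grip":1,"dx":0,"dy":0,"dz":0,"spin":0},{"grip":1,"dx":0,"dy":0,"dz":0,"spin":0},{"grip":1,"dx":0,"dy":0,"dz":0,"spin":0},{"grip":1,"dx":0,"dy":0,"dz":-1,"spin":0},{"grip":1,"dx":0,"dy":0,"dz":-3,"spin":0},{"grip":1,"dx":0,"dy":0,"dz":-4,"spin":0},{"grip":1,"dx":0,"dy":0,"dz":-4,"spin":0},{"grip":1,"dx":0,"dy":-2,"dz":-2,"spin":-0.13},{"grip":1,"dx":0,"dy":0,"dz":0,"spin":-0.13},{"grip":1,"dx":0,"dy":0,"dz":0,"spin":-0.13},{"grip":1,"dx":0,"dy":0,"dz":0,"spin":-0.13},{"grip":1,"dx":0,"dy":0,"dz":0,"spin":-0.13},{"grip":1,"dx":0,"dy":0,"dz":0,"spin":-0.13},{"grip":1,"dx":0,"dy":0,"dz":0,"spin":-0.13},{"grip":1,"dx":0,"dy":0,"dz":0,"spin":-0.13},{"grip":1,"dx":0,"dy":0,"dz":0,"spin":-0.13},{"grip":1,"dx":0,"dy":0,"dz":0,"spin":-0.13},{"grip":1,"dx":0,"dy":0,"dz":0,"spin":-0.14}])

```text
time_s: 33.55
tcp_pos: [0.5083, -0.3112, 0.1934]
tool_rot: [[-0.992, 0.127, 0.001], [0.127, 0.992, -0.0], [-0.001, -0.0, -1.0]]
force: [-0.6, -0.2, -0.1]
finger_gap: 0.996
grasp_force: 0.0
```

Emit:
carry_out(rows=[{"grip":1,"dx":0,"dy":0,"dz":0,"spin":-0.13},{"grip":1,"dx":0,"dy":0,"dz":0,"spin":0}])

```text
time_s: 33.75
tcp_pos: [0.5083, -0.3112, 0.1933]
tool_rot: [[-1.0, 0.001, 0.001], [0.001, 1.0, -0.0], [-0.001, -0.0, -1.0]]
force: [-0.1, 0.6, -0.0]
finger_gap: 1.001
grasp_force: 0.0
```

```bash
python3 - <<'E'
from h import *
im,d,P=snap('top','top2.png')
find('top',P,['parcel_center','tape_center','pad_round','pad_square','pad_oblong','canister_a_center','carton_center'],2)
m=(P[...,2]>.003)&(P[...,2]<.02)&(P[...,0]>.3)&(P[...,0]<.7)&(abs(P[...,1])<.17)
# pads by colour (brown) at tray height
hsv=cv2.cvtColor(im,cv2.COLOR_RGB2HSV)
b=(m&(hsv[...,1]>90)).astype(np.uint8)
n,L,st,_=cv2.connectedComponentsWithStats(b)
for i in range(1,n):
    if st[i,4]>300:
        r=cv2.minAreaRect(P[L==i][:,:2].astype(np.float32)); print(st[i],P[L==i].mean(0).round(4),np.round(r[0],4),np.round(r[1],4),r[2])
s=read_state();print(s['tcp_pos'],s['tool_rot'].round(3).tolist())
E
```

```text
parcel_center 0.71 [413, 195, 50, 36] med z 0.0882 c [ 0.5268 -0.3045] sz [0.089 0.059] ang 88.3
parcel_center 0.71 [413, 195, 50, 36] top z 0.0924 c [ 0.5265 -0.3045] sz [0.088 0.059] ang 88.0
tape_center 0.73 [330, 169, 29, 29] med z 0.0288 c [ 0.5981 -0.121 ] sz [0.057 0.057] ang 43.3
tape_center 0.73 [330, 169, 29, 29] top z 0.0327 c [ 0.5982 -0.1202] sz [0.057 0.057] ang 25.4
pad_round 0.88 [316, 221, 44, 38] med z 0.0095 c [ 0.4804 -0.1075] sz [0.082 0.08 ] ang 69.2
pad_round 0.88 [316, 221, 44, 38] top z 0.013 c [ 0.4803 -0.1078] sz [0.081 0.08 ] ang 69.8
pad_square 0.82 [275, 224, 39, 39] med z 0.0093 c [ 0.4783 -0.0182] sz [0.077 0.079] ang 88.4
pad_square 0.82 [275, 224, 39, 39] top z 0.0131 c [ 0.4783 -0.0181] sz [0.077 0.079] ang 88.5
pad_oblong 0.58 [239, 218, 33, 44] med z 0.0093 c [0.4852 0.069 ] sz [0.071 0.093] ang 88.3
pad_oblong 0.58 [239, 218, 33, 44] top z 0.0131 c [0.485  0.0687] sz [0.071 0.092] ang 88.3
pad_oblong 0.38 [321, 225, 35, 31] med z 0.0096 c [ 0.4798 -0.1079] sz [0.077 0.075] ang 87.3
pad_oblong 0.38 [321, 225, 35, 31] top z 0.013 c [ 0.4798 -0.1078
[... 307 characters left out ...]
57] ang 0.5
carton_center 0.72 [99, 180, 49, 36] top z 0.1358 c [0.574  0.3333] sz [0.056 0.056] ang 89.8
carton_center 0.3 [238, 218, 30, 44] med z 0.0094 c [0.4842 0.0698] sz [0.065 0.091] ang 88.5
carton_center 0.3 [238, 218, 30, 44] top z 0.0132 c [0.4839 0.0698] sz [0.065 0.09 ] ang 88.5
[ 241  220   29   42 1182] [0.4836 0.0699 0.0095] [0.483  0.0698] [0.0605 0.0884] 88.51432037353516
[ 320  222   36   36 1042] [ 0.4796 -0.1068  0.0095] [ 0.4798 -0.107 ] [0.0756 0.0754] 87.32674407958984
[ 278  224   35   35 1196] [ 0.4794 -0.0166  0.0094] [ 0.4793 -0.016 ] [0.0731 0.0734] 88.24203491210938
[ 0.50825363 -0.31119327  0.19266409] [[-1.0, 0.004, -0.0], [0.004, 1.0, 0.0], [0.0, 0.0, -1.0]]
```

View pics/top2.png

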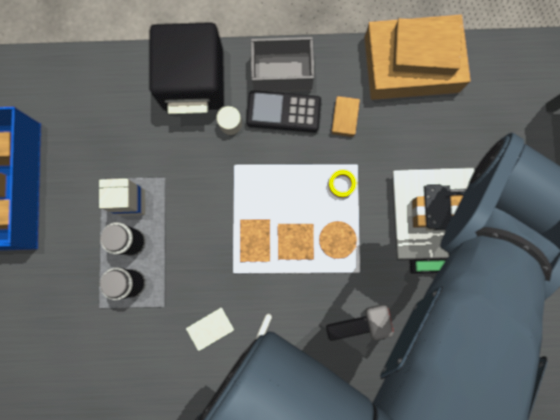

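The pads are now clear: oblong (255,240), square (296,241), round (338,240). The parcel sits on the pan around (438,210), partly hidden. Next I'll bring back the filled canister, A.

Emit:
carry_out(rows=[{"grip":1,"dx":0.5,"dy":2,"dz":0,"spin":0},{"grip":1,"dx":0.7,"dy":4,"dz":0,"spin":0},{"grip":1,"dx":0.7,"dy":4,"dz":0,"spin":0},{"grip":1,"dx":0.7,"dy":4,"dz":0,"spin":0},{"grip":1,"dx":0.7,"dy":4,"dz":0,"spin":0},{"grip":1,"dx":0.7,"dy":4,"dz":0,"spin":0},{"grip":1,"dx":0.7,"dy":4,"dz":0,"spin":0},{"grip":1,"dx":0.7,"dy":4,"dz":0,"spin":0},{"grip":1,"dx":0.7,"dy":4,"dz":0,"spin":0},{"grip":1,"dx":0.7,"dy":4,"dz":0,"spin":0},{"grip":1,"dx":0.7,"dy":4,"dz":0,"spin":0},{"grip":1,"dx":0.7,"dy":4,"dz":0,"spin":0},{"grip":1,"dx":0.7,"dy":4,"dz":0,"spin":0},{"grip":1,"dx":0.7,"dy":4,"dz":0,"spin":0},{"grip":1,"dx":0.7,"dy":4,"dz":0,"spin":0},{"grip":1,"dx":0.5,"dy":4,"dz":0,"spin":0},{"grip":1,"dx":0,"dy":2.5,"dz":0,"spin":0},{"grip":1,"dx":0,"dy":0,"dz":0,"spin":0},{"grip":1,"dx":0,"dy":0,"dz":0,"spin":0}])

```text
time_s: 36.05
tcp_pos: [0.4018, 0.334, 0.1924]
tool_rot: [[-1.0, 0.002, -0.0], [0.002, 1.0, -0.0], [0.0, -0.0, -1.0]]
force: [-0.1, -0.4, 0.3]
finger_gap: 1.0
grasp_force: 0.0
```

Emit:
carry_out(rows=[{"grip":1,"dx":0,"dy":0,"dz":2,"spin":0},{"grip":1,"dx":0,"dy":0,"dz":4,"spin":0},{"grip":1,"dx":0,"dy":0,"dz":4,"spin":0},{"grip":1,"dx":0,"dy":0,"dz":2.2,"spin":0},{"grip":1,"dx":0,"dy":0,"dz":0,"spin":0},{"grip":0,"dx":0,"dy":0,"dz":0,"spin":0},{"grip":0,"dx":0,"dy":0,"dz":0,"spin":0},{"grip":0,"dx":0,"dy":0,"dz":0,"spin":0},{"grip":0,"dx":0,"dy":0,"dz":0,"spin":0},{"grip":0,"dx":0,"dy":0,"dz":0,"spin":0},{"grip":0,"dx":0,"dy":0,"dz":0,"spin":0},{"grip":0,"dx":0,"dy":0,"dz":0,"spin":0},{"grip":0,"dx":0,"dy":0,"dz":-1,"spin":0},{"grip":0,"dx":0,"dy":0,"dz":-2.5,"spin":0},{"grip":0,"dx":0,"dy":0,"dz":-2.5,"spin":0},{"grip":0,"dx":0,"dy":0,"dz":-2,"spin":0},{"grip":0,"dx":0,"dy":0,"dz":0,"spin":0},{"grip":0,"dx":0,"dy":0,"dz":0,"spin":0}])

```text
time_s: 37.85
tcp_pos: [0.4017, 0.3338, 0.1501]
tool_rot: [[-1.0, 0.003, -0.001], [0.003, 1.0, -0.0], [0.001, -0.0, -1.0]]
force: [-0.6, -0.5, -5.9]
finger_gap: 0.639
grasp_force: 30.0
```

Emit:
carry_out(rows=[{"grip":0,"dx":0,"dy":-1.6,"dz":0,"spin":0},{"grip":0,"dx":0,"dy":-3.5,"dz":0,"spin":0},{"grip":0,"dx":0,"dy":-4,"dz":0,"spin":0},{"grip":0,"dx":-1,"dy":-4,"dz":0,"spin":0},{"grip":0,"dx":-1,"dy":-4,"dz":0,"spin":0},{"grip":0,"dx":-1,"dy":-4,"dz":0,"spin":0},{"grip":0,"dx":-1,"dy":-4,"dz":0,"spin":0},{"grip":0,"dx":-1,"dy":-4,"dz":0,"spin":0},{"grip":0,"dx":-1,"dy":-4,"dz":0,"spin":0},{"grip":0,"dx":-1,"dy":-4,"dz":0,"spin":0},{"grip":0,"dx":-0.9,"dy":-4,"dz":0,"spin":0},{"grip":0,"dx":0,"dy":-3,"dz":0,"spin":0},{"grip":0,"dx":0,"dy":0,"dz":2,"spin":0},{"grip":0,"dx":0,"dy":0,"dz":2.5,"spin":0},{"grip":0,"dx":0,"dy":0,"dz":1.5,"spin":0},{"grip":0,"dx":0,"dy":0,"dz":0.6,"spin":0},{"grip":0,"dx":0,"dy":0,"dz":0.3,"spin":0},{"grip":0,"dx":0,"dy":0,"dz":0,"spin":0},{"grip":0,"dx":0,"dy":0,"dz":0,"spin":0}])

```text
time_s: 39.75
tcp_pos: [0.4801, -0.1073, 0.0822]
tool_rot: [[-1.0, 0.003, 0.001], [0.003, 1.0, -0.0], [-0.001, -0.0, -1.0]]
force: [-0.7, -0.0, -4.6]
finger_gap: 0.641
grasp_force: 30.0
```

Emit:
carry_out(rows=[{"grip":0,"dx":0,"dy":0,"dz":0.3,"spin":0},{"grip":0,"dx":0,"dy":0,"dz":0.1,"spin":0},{"grip":0,"dx":0,"dy":0,"dz":0.1,"spin":0},{"grip":0,"dx":0,"dy":0,"dz":0,"spin":0},{"grip":0,"dx":0,"dy":0,"dz":0,"spin":0}])

```text
time_s: 40.25
tcp_pos: [0.4801, -0.1071, 0.0773]
tool_rot: [[-1.0, 0.003, 0.001], [0.003, 1.0, -0.0], [-0.001, -0.0, -1.0]]
force: [-3.3, 2.3, 6.4]
finger_gap: 0.645
grasp_force: 30.0
```

Emit:
carry_out(rows=[{"grip":1,"dx":0,"dy":0,"dz":0,"spin":0},{"grip":1,"dx":0,"dy":0,"dz":0,"spin":0},{"grip":1,"dx":0,"dy":0,"dz":0,"spin":0},{"grip":1,"dx":0,"dy":0,"dz":0,"spin":0},{"grip":1,"dx":0,"dy":0,"dz":0,"spin":0},{"grip":1,"dx":0,"dy":0,"dz":-1,"spin":0},{"grip":1,"dx":0,"dy":0,"dz":-3,"spin":0},{"grip":1,"dx":0,"dy":0,"dz":-4,"spin":0},{"grip":1,"dx":0,"dy":0,"dz":-3.5,"spin":0},{"grip":1,"dx":-1.4,"dy":2.1,"dz":0,"spin":0},{"grip":1,"dx":-1,"dy":4.5,"dz":0,"spin":0},{"grip":1,"dx":-1,"dy":4.5,"dz":0,"spin":0},{"grip":1,"dx":-1,"dy":4.5,"dz":0,"spin":0},{"grip":1,"dx":-1,"dy":4.5,"dz":0,"spin":0},{"grip":1,"dx":-1,"dy":4.5,"dz":0,"spin":0},{"grip":1,"dx":-1,"dy":4.5,"dz":0,"spin":0},{"grip":1,"dx":-1,"dy":4.5,"dz":0,"spin":0},{"grip":1,"dx":-1,"dy":4.5,"dz":0,"spin":0},{"grip":1,"dx":0,"dy":4,"dz":0,"spin":0},{"grip":1,"dx":0,"dy":2,"dz":0,"spin":0}])

```text
time_s: 42.25
tcp_pos: [0.5746, 0.3367, 0.1921]
tool_rot: [[-1.0, 0.001, 0.0], [0.001, 1.0, 0.001], [-0.0, 0.001, -1.0]]
force: [-0.5, -0.4, 0.2]
finger_gap: 1.002
grasp_force: 0.0
```

Emit:
carry_out(rows=[{"grip":1,"dx":0,"dy":0,"dz":0,"spin":0},{"grip":1,"dx":0,"dy":0,"dz":0,"spin":0}])

```text
time_s: 42.45
tcp_pos: [0.5749, 0.3334, 0.1919]
tool_rot: [[-1.0, 0.002, -0.0], [0.002, 1.0, -0.0], [0.0, -0.0, -1.0]]
force: [0.5, -0.3, -0.9]
finger_gap: 1.0
grasp_force: 0.0
```

Emit:
carry_out(rows=[{"grip":1,"dx":0.1,"dy":0.1,"dz":2,"spin":0},{"grip":1,"dx":0,"dy":0,"dz":4,"spin":0},{"grip":1,"dx":0,"dy":0,"dz":4,"spin":0},{"grip":1,"dx":0,"dy":0,"dz":1.8,"spin":0},{"grip":1,"dx":0,"dy":0,"dz":0,"spin":0},{"grip":0,"dx":0,"dy":0,"dz":0,"spin":0},{"grip":0,"dx":0,"dy":0,"dz":0,"spin":0},{"grip":0,"dx":0,"dy":0,"dz":0,"spin":0},{"grip":0,"dx":0,"dy":0,"dz":0,"spin":0},{"grip":0,"dx":0,"dy":0,"dz":0,"spin":0},{"grip":0,"dx":0,"dy":0,"dz":0,"spin":0},{"grip":0,"dx":0,"dy":0,"dz":0,"spin":0},{"grip":0,"dx":0,"dy":0,"dz":-1,"spin":0},{"grip":0,"dx":0,"dy":0,"dz":-2.5,"spin":0},{"grip":0,"dx":0,"dy":0,"dz":-2.5,"spin":0},{"grip":0,"dx":0,"dy":0,"dz":-2,"spin":0},{"grip":0,"dx":0,"dy":0,"dz":0,"spin":0},{"grip":0,"dx":0,"dy":0,"dz":0,"spin":0}])

```text
time_s: 44.25
tcp_pos: [0.5738, 0.3345, 0.1532]
tool_rot: [[-1.0, 0.003, -0.0], [0.003, 1.0, -0.0], [0.0, -0.0, -1.0]]
force: [-1.2, -1.1, -2.0]
finger_gap: 0.601
grasp_force: 30.0
```

Emit:
carry_out(rows=[{"grip":0,"dx":0,"dy":-1.5,"dz":0,"spin":0},{"grip":0,"dx":0,"dy":-3,"dz":0,"spin":0},{"grip":0,"dx":0,"dy":-4,"dz":0,"spin":0},{"grip":0,"dx":0,"dy":-4,"dz":0,"spin":0},{"grip":0,"dx":2,"dy":-3.5,"dz":0,"spin":0},{"grip":0,"dx":2,"dy":-3.5,"dz":0,"spin":0},{"grip":0,"dx":2,"dy":-3.5,"dz":0,"spin":0},{"grip":0,"dx":2,"dy":-2.5,"dz":0,"spin":0},{"grip":0,"dx":1,"dy":-1,"dz":0,"spin":0},{"grip":0,"dx":0,"dy":0,"dz":0,"spin":0.02},{"grip":0,"dx":0,"dy":0,"dz":2,"spin":0},{"grip":0,"dx":0,"dy":0,"dz":2.5,"spin":0},{"grip":0,"dx":0,"dy":0,"dz":1.5,"spin":0},{"grip":0,"dx":0,"dy":0,"dz":0.6,"spin":0},{"grip":0,"dx":0,"dy":0,"dz":0.3,"spin":0},{"grip":0,"dx":0,"dy":0,"dz":0.1,"spin":0},{"grip":0,"dx":0,"dy":0,"dz":0.1,"spin":0},{"grip":0,"dx":0,"dy":0,"dz":0,"spin":0},{"grip":0,"dx":0,"dy":0,"dz":0,"spin":0}])

```text
time_s: 46.15
tcp_pos: [0.4836, 0.0699, 0.083]
tool_rot: [[-1.0, 0.023, 0.001], [0.023, 1.0, 0.0], [-0.001, 0.0, -1.0]]
force: [-0.1, -0.1, -2.6]
finger_gap: 0.601
grasp_force: 30.0
```

Emit:
carry_out(rows=[{"grip":0,"dx":0,"dy":0,"dz":0.2,"spin":0},{"grip":0,"dx":0,"dy":0,"dz":0.1,"spin":0},{"grip":0,"dx":0,"dy":0,"dz":0,"spin":0},{"grip":0,"dx":0,"dy":0,"dz":0,"spin":0}])

```text
time_s: 46.55
tcp_pos: [0.4834, 0.0699, 0.08]
tool_rot: [[-1.0, 0.023, 0.0], [0.023, 1.0, -0.0], [-0.0, 0.0, -1.0]]
force: [-2.3, 0.4, 4.9]
finger_gap: 0.599
grasp_force: 30.0
```

Emit:
carry_out(rows=[{"grip":1,"dx":0,"dy":0,"dz":0,"spin":0},{"grip":1,"dx":0,"dy":0,"dz":0,"spin":0},{"grip":1,"dx":0,"dy":0,"dz":0,"spin":0},{"grip":1,"dx":0,"dy":0,"dz":0,"spin":0},{"grip":1,"dx":0,"dy":0,"dz":0,"spin":0},{"grip":1,"dx":0,"dy":0,"dz":-1,"spin":0},{"grip":1,"dx":0,"dy":0,"dz":-3,"spin":0},{"grip":1,"dx":0,"dy":0,"dz":-4,"spin":0},{"grip":1,"dx":0,"dy":0,"dz":-3,"spin":0},{"grip":1,"dx":0,"dy":0,"dz":0,"spin":0.14},{"grip":1,"dx":0,"dy":0,"dz":0,"spin":0.14},{"grip":1,"dx":0,"dy":0,"dz":0,"spin":0.14},{"grip":1,"dx":0,"dy":0,"dz":0,"spin":0.14},{"grip":1,"dx":0,"dy":0,"dz":0,"spin":0.14},{"grip":1,"dx":0,"dy":0,"dz":0,"spin":0.14},{"grip":1,"dx":0,"dy":0,"dz":0,"spin":0.14},{"grip":1,"dx":0,"dy":0,"dz":0,"spin":0.14},{"grip":1,"dx":0,"dy":0,"dz":0,"spin":0.14},{"grip":1,"dx":0,"dy":0,"dz":0,"spin":0.14},{"grip":1,"dx":0,"dy":0,"dz":0,"spin":0.14}])

```text
time_s: 48.55
tcp_pos: [0.4833, 0.0699, 0.1903]
tool_rot: [[-0.002, 1.0, 0.0], [1.0, 0.002, 0.0], [0.0, 0.0, -1.0]]
force: [-0.1, 0.8, -0.2]
finger_gap: 1.001
grasp_force: 0.0
```

Emit:
carry_out(rows=[{"grip":1,"dx":0,"dy":0,"dz":0,"spin":0},{"grip":1,"dx":2,"dy":0.5,"dz":0,"spin":0},{"grip":1,"dx":4,"dy":0,"dz":0,"spin":0},{"grip":1,"dx":4,"dy":0,"dz":0,"spin":0},{"grip":1,"dx":4,"dy":0,"dz":0,"spin":0},{"grip":1,"dx":4,"dy":0,"dz":0,"spin":0},{"grip":1,"dx":4,"dy":0,"dz":0,"spin":0},{"grip":1,"dx":3,"dy":0,"dz":0,"spin":0},{"grip":1,"dx":1.4,"dy":0,"dz":0,"spin":0},{"grip":1,"dx":0,"dy":0,"dz":0,"spin":0},{"grip":1,"dx":0,"dy":0,"dz":0,"spin":0}])

```text
time_s: 49.65
tcp_pos: [0.4862, 0.3329, 0.1896]
tool_rot: [[-0.009, 1.0, -0.0], [1.0, 0.009, -0.0], [-0.0, -0.0, -1.0]]
force: [0.6, 1.0, 0.7]
finger_gap: 0.997
grasp_force: 0.0
```

Emit:
carry_out(rows=[{"grip":1,"dx":0.1,"dy":0.3,"dz":2,"spin":0},{"grip":1,"dx":0,"dy":0,"dz":4,"spin":0},{"grip":1,"dx":0,"dy":0,"dz":4,"spin":0},{"grip":1,"dx":0,"dy":0,"dz":1.9,"spin":0},{"grip":1,"dx":0,"dy":0,"dz":0,"spin":0},{"grip":0,"dx":0,"dy":0,"dz":0,"spin":0},{"grip":0,"dx":0,"dy":0,"dz":0,"spin":0},{"grip":0,"dx":0,"dy":0,"dz":0,"spin":0},{"grip":0,"dx":0,"dy":0,"dz":0,"spin":0},{"grip":0,"dx":0,"dy":0,"dz":0,"spin":0},{"grip":0,"dx":0,"dy":0,"dz":0,"spin":0},{"grip":0,"dx":0,"dy":0,"dz":0,"spin":0},{"grip":0,"dx":0,"dy":0,"dz":-1,"spin":0},{"grip":0,"dx":0,"dy":0,"dz":-3,"spin":0},{"grip":0,"dx":0,"dy":0,"dz":-4,"spin":0},{"grip":0,"dx":0,"dy":0,"dz":-4,"spin":0},{"grip":0,"dx":0,"dy":0,"dz":-3,"spin":0},{"grip":0,"dx":0,"dy":0,"dz":0,"spin":0},{"grip":0,"dx":0,"dy":0,"dz":0,"spin":0}])

```text
time_s: 51.55
tcp_pos: [0.4889, 0.3348, 0.2206]
tool_rot: [[-0.008, 1.0, 0.0], [1.0, 0.008, 0.0], [0.0, 0.0, -1.0]]
force: [-0.7, -0.2, -2.2]
finger_gap: 0.642
grasp_force: 30.0
```

Emit:
carry_out(rows=[{"grip":0,"dx":-1.7,"dy":-0.2,"dz":-1,"spin":0},{"grip":0,"dx":-3.5,"dy":-0.2,"dz":0,"spin":0},{"grip":0,"dx":-4,"dy":-0.2,"dz":0,"spin":0},{"grip":0,"dx":-4,"dy":-0.2,"dz":0,"spin":0},{"grip":0,"dx":-4,"dy":-0.2,"dz":0,"spin":0},{"grip":0,"dx":-4,"dy":-0.2,"dz":0,"spin":0},{"grip":0,"dx":-4,"dy":0,"dz":0,"spin":0},{"grip":0,"dx":-4,"dy":0,"dz":0,"spin":0},{"grip":0,"dx":-4,"dy":0,"dz":0,"spin":0},{"grip":0,"dx":-2,"dy":0,"dz":0,"spin":0},{"grip":0,"dx":0,"dy":0,"dz":0,"spin":0},{"grip":0,"dx":0,"dy":0,"dz":0,"spin":0},{"grip":0,"dx":0,"dy":0,"dz":0,"spin":0}])

```text
time_s: 52.85
tcp_pos: [0.4796, -0.0165, 0.2303]
tool_rot: [[-0.009, 1.0, -0.001], [1.0, 0.009, 0.0], [0.0, -0.001, -1.0]]
force: [-0.2, -0.0, -2.7]
finger_gap: 0.639
grasp_force: 30.0
```

Emit:
carry_out(rows=[{"grip":0,"dx":-0.1,"dy":0,"dz":1,"spin":0},{"grip":0,"dx":0,"dy":0,"dz":3,"spin":0},{"grip":0,"dx":0,"dy":0,"dz":3,"spin":0},{"grip":0,"dx":0,"dy":0,"dz":3,"spin":0},{"grip":0,"dx":0,"dy":0,"dz":2.5,"spin":0},{"grip":0,"dx":0,"dy":0,"dz":1.3,"spin":0},{"grip":0,"dx":0,"dy":0,"dz":0.6,"spin":0},{"grip":0,"dx":0,"dy":0,"dz":0.4,"spin":0},{"grip":0,"dx":0,"dy":0,"dz":0.1,"spin":0},{"grip":0,"dx":0,"dy":0,"dz":0.1,"spin":0},{"grip":0,"dx":0,"dy":0,"dz":0.1,"spin":0},{"grip":0,"dx":0,"dy":0,"dz":0,"spin":0},{"grip":0,"dx":0,"dy":0,"dz":0,"spin":0}])

```text
time_s: 54.15
tcp_pos: [0.4801, -0.0182, 0.0799]
tool_rot: [[-0.008, 1.0, 0.0], [1.0, 0.008, -0.0], [-0.0, 0.0, -1.0]]
force: [-0.6, -0.0, -2.2]
finger_gap: 0.646
grasp_force: 30.0
```

Emit:
carry_out(rows=[{"grip":0,"dx":0,"dy":0,"dz":0.1,"spin":0},{"grip":0,"dx":0,"dy":0,"dz":0.1,"spin":0},{"grip":0,"dx":0,"dy":0,"dz":0.1,"spin":0},{"grip":0,"dx":0,"dy":0,"dz":0,"spin":0},{"grip":0,"dx":0,"dy":0,"dz":0,"spin":0}])

```text
time_s: 54.65
tcp_pos: [0.4801, -0.0182, 0.0772]
tool_rot: [[-0.008, 1.0, 0.0], [1.0, 0.008, -0.0], [-0.0, 0.0, -1.0]]
force: [-3.8, 0.3, 9.4]
finger_gap: 0.639
grasp_force: 30.0
```

Emit:
carry_out(rows=[{"grip":1,"dx":0,"dy":0,"dz":0,"spin":0},{"grip":1,"dx":0,"dy":0,"dz":0,"spin":0},{"grip":1,"dx":0,"dy":0,"dz":0,"spin":0},{"grip":1,"dx":0,"dy":0,"dz":0,"spin":0},{"grip":1,"dx":0,"dy":0,"dz":0,"spin":0},{"grip":1,"dx":0,"dy":0,"dz":-1,"spin":0},{"grip":1,"dx":0,"dy":0,"dz":-3,"spin":0},{"grip":1,"dx":0,"dy":0,"dz":-4,"spin":0},{"grip":1,"dx":0,"dy":0,"dz":-4,"spin":0},{"grip":1,"dx":2,"dy":0,"dz":-3,"spin":0},{"grip":1,"dx":4,"dy":0,"dz":0,"spin":0},{"grip":1,"dx":4,"dy":0,"dz":0,"spin":0},{"grip":1,"dx":4,"dy":0,"dz":0,"spin":0},{"grip":1,"dx":4,"dy":0,"dz":0,"spin":0},{"grip":1,"dx":4,"dy":0,"dz":0,"spin":0},{"grip":1,"dx":4,"dy":0,"dz":0,"spin":0},{"grip":1,"dx":4,"dy":0,"dz":0,"spin":0},{"grip":1,"dx":4,"dy":0,"dz":0,"spin":0},{"grip":1,"dx":4,"dy":0,"dz":0,"spin":0},{"grip":1,"dx":0,"dy":0,"dz":0,"spin":0}])

```text
time_s: 56.65
tcp_pos: [0.4762, 0.3655, 0.227]
tool_rot: [[-0.011, 1.0, 0.0], [1.0, 0.011, 0.001], [0.001, 0.0, -1.0]]
force: [-0.6, -1.3, 0.5]
finger_gap: 0.998
grasp_force: 0.0
```

```bash
python3 - <<'E'
from h import *
im,d,P=snap('top','top3.png')
find('top',P,['parcel_center','tape_center','scale_pan'],1)
m=(P[...,2]>.128)&(P[...,2]<.16)&(P[...,0]>.4)&(P[...,0]<.56)&(abs(P[...,1])<.2)
n,L,st,_=cv2.connectedComponentsWithStats(m.astype(np.uint8))
for i in range(1,n):
    if st[i,4]<100: continue
    q=P[L==i]; r=cv2.minAreaRect(q[:,:2].astype(np.float32)); print(st[i],np.median(q[:,2]).round(4),np.round(r[0],4),np.round(r[1],4),r[2])
E
```

```text
parcel_center 0.86 [409, 195, 62, 37] med z 0.0891 c [ 0.5276 -0.3116] sz [0.103 0.06 ] ang 89.4
parcel_center 0.86 [409, 195, 62, 37] top z 0.0926 c [ 0.5276 -0.3111] sz [0.06  0.102] ang 0.3
tape_center 0.97 [330, 170, 28, 30] med z 0.0286 c [ 0.5985 -0.1212] sz [0.058 0.058] ang 41.4
tape_center 0.97 [330, 170, 28, 30] top z 0.0326 c [ 0.5994 -0.1214] sz [0.056 0.058] ang 87.1
scale_pan 0.79 [398, 166, 80, 108] med z 0.039 c [ 0.515  -0.3133] sz [0.213 0.171] ang 1.3
scale_pan 0.79 [398, 166, 80, 108] top z 0.0428 c [ 0.5285 -0.3125] sz [0.186 0.17 ] ang 0.2
[237 221  30  30 892] 0.1395 [0.4835 0.0693] [0.0556 0.0557] 88.63862609863281
[330 223  28  27 577] 0.1392 [ 0.4776 -0.1061] [0.0505 0.0497] 88.48533630371094
[284 224  28  27 570] 0.1392 [ 0.4783 -0.0182] [0.0498 0.0496] 43.418704986572266
```

View pics/top3.png

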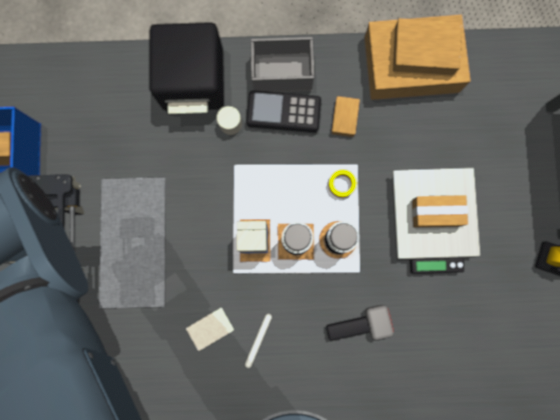

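The parcel is centred on the pan at (441,211), and the carton (252,237) and canisters (297,237) and (342,237) are within about 2 mm of their pad centres. The tape hasn't moved and the robot is clear, so I'm handing in.

```bash
python3 -c "
from station import job
print(job.finish_job())"
```

```text
the job is handed in; nothing more can be done
None
```

The job is done and handed in at about 57 s of the 144 s: the parcel lies flat mid-pan, the filled canister is on the round pad, the empty one on the square pad and the carton on the oblong pad, each within about 3 mm of centre in the last picture, with the tape roll unmoved.

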